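# Close, tip and return a culture flask

### The job

Screw the cap of the clear culture flask shut (clockwise). Then lift the flask clear of the bench, tip it to 40 degrees from upright towards any side, never much further, and hold it still there for two seconds. Bring it upright again and set it down gently, standing in the middle of the warming plate with its cap still shut; leave the other glassware and boxes where they are.

Things in the scene. Friction and masses are not known exactly. Their poses are not given: they have to be found in the camera images.
- flask: Flat-sided clear plastic culture flask standing upright, white ribbed cap on top. Body 84 mm (its x) by 40 mm (its y) by 108 mm high, mass about 0.35 kg; origin at the centre of its underside, z up its height. Above the body a 26 mm neck carries the cap; the rib on top of the cap ends at 140 mm.
- cap_grip (a point): Middle of the flask's cap, on its axis, 127 mm above the flask's underside. The cap is 38 mm across and 22 mm tall (from 116 to 138 mm above the underside, 8 mm clear of the body) with a low 30 mm rib, 2 mm high, across its top. The frame is the flask's, it does not turn with the cap.
- flask_cap (a joint): Turn of the captive cap on the flask in rad: 0 = shut against its stop, grows counter-clockwise seen from above as it is unscrewed, to 1.45. Stays where it is left. When shut the rib on top lies along the flask's 84 mm side (its x); at value a the rib is turned by a from there.
- warm_plate: Low grey warming plate with a bare flat aluminium top, fixed to the bench, 170 mm (its x) by 150 mm by 28 mm high; origin at the centre of its underside on the bench.
- plate_top (a point): Centre of the warming plate's flat top surface, 28 mm above the bench.
- petri: Bystander: covered petri dish, 93 mm across, 16 mm high; origin at the centre of its underside.
- conical: Bystander: small clear conical flask, 61 mm across, 104 mm high; origin at the centre of its underside.
- slides: Bystander: small white carton, 53 by 77 by 22 mm; origin at the centre of its underside.
Things that resemble listed ones, but are neither listed nor needed, are in the scene too. What is shaped like the flask but pink is not meant.

How it is judged:
By the outcome, as a careful person would: the job done as asked, in the order asked, and still so for the second after the job is handed in, with the robot touching nothing.
It also fails if it takes over 61 s, if anything falls off the work surface, if the arm or the gripper's body presses on something with over 40 N, if the wrist force passes 120 N, or if a joint passes its speed limit or range.

### The arm

A 7-joint arm with a two-finger parallel gripper is mounted at the origin on a cart in front of the work surface, level with it; the furniture and walls round the work are solid. World frame = base frame: x ahead of the robot, y to its left, z up, the work surface at z = 0. Lengths are in m, angles in rad, forces in N, time in s.
With the tool pointing down it reaches from about 0.4 to 0.85 m from the base axis. Payload 4.5 kg.
Tool frame: the origin (TCP) lies at the very end of the fingers, on their centre line; the grasp point (between the pads) lies 19 mm behind it; z points along the fingers, y is the line along which they close (so a half turn about z gives the same grasp; the last joint's range is limited). The gripper opens to 88 mm and grips with 3 to 60 N. Pads are 18 mm wide; open, the fingers measure 123 mm over their backs; the gripper's body (75 mm by 187 mm) begins 45 mm behind the grasp point.
Start: joints at [-1.146, 0.689, -0.195, 1.565, 0.157, 0.902, -0.215], TCP at [0.238, 0.578, 0.239] pointing down, gripper open.
Joint ranges: [-3.01, 3.01], [-0.46, 2.08], [-1.47, 1.51], [0.13, 2.56], [-1, 4.14], [0.04, 2.09], [-2.66, 2.66]. Speed limits (rad/s): [2.57, 2.57, 3.14, 3.14, 3.14, 3.14, 3.14].

### API

Orientations are given as a unit quaternion [x, y, z, w].
In Python, from plant import r gives the robot as it stands. The module is installed in compiled form; this text tells all that it offers.
- The arm moves only by the shell command python3 -m pendant 'ROWS' [FORCE]. ROWS is JSON, one flat list of numbers, 7 for each row, row after row: the opening, from 0 (shut) to 1 (fully open), then the shift along the tool's x, y, z scaled (see below), then the turn, a rotation vector about the tool's x, y, z scaled (see below). A call has 1 to 12 rows; each row is the pose to reach, as a shift and turn from the pose commanded when the call began, along the tool's axes at that moment; what a row does not reach only later rows make up. The controller multiplies each number of a shift by 0.15 m and each number of a turn by pi/2 rad. A row lasts 1/10 s, in which the tool goes at most 50 mm and 8.59 degrees, less where a joint would pass 70% of its speed; a pose out of reach is approached as far as the arm can. A call with a number of a shift or a turn outside -1 to 1 is refused whole. A call with a gripper value outside its range is refused whole. The fingers move at their own pace and stop on an object; FORCE is the grip in N (left out, the last holds). Time passes only in rows, so rows that repeat a pose let the fingers close. It gives the time, the measured TCP pose, the force, the opening and the grip force at its end, in the units of the state.
- r.get_state(): the state, without advancing time (a new reading comes with each control period).
- r.snapshot(name): name is "scene" or "top" or "wrist"; returns a dict with "img" (420x560x3 uint8, red, green, blue), "mtx" (3x3 intrinsics, pixels), "cam_to_world" (4x4, takes a point from camera to world coordinates). Camera axes: x right, y up, looking along -z (the intrinsics and any distortion apply to the point x, -y, -z); pixel columns grow to the right and rows downward; lengths in m; the calibration is good to about 2 mm. The wrist camera is an equidistant fisheye: a pixel r from the principal point sees the ray r / f radians off the axis. A picture is of the moment at which its call begins. There is no depth.
- r.finish_job(): hands the job in; it is judged then, once.
The state is a dict: "clock": time; "q": joint angles; "qd": joint speeds; "joint_torque": joint torques, N m; "tool_pos": TCP position; "eef_rot": TCP orientation; "contact_force": force on the tool from outside, world axes, zero at the start; "moment": the same for the moment, N m; "opening": opening from 0.0 (shut) to 1.0 (fully open); "finger_force": force on a finger pad.
Only numpy, scipy, OpenCV 4.12 (cv2) and the standard library are available. Lean on these libraries where they do the work, as an engineer would, in place of code of your own. Each camera call takes 0.05 s, during which the arm holds its last target. There are 200 camera calls.

## Working session

There is one attempt and no reset: what is moved stays moved. The work goes in short steps, Python scripts to look and compute and a shell command to move; the robot and the scene stay as the last step left them, time stands still between calls to the robot, and variables do not carry over. Pictures are saved under pics/ and viewed, at most 13 in all, crops included, and the job is handed in when it is done.

```bash
mkdir -p pics; python3 - <<'E'
from plant import r
import cv2,pickle
d={}
for n in("scene","top"):
    s=r.snapshot(n); d[n]=s
    cv2.imwrite(f"pics/{n}0.png",s["img"][:,:,::-1]); print(n,s["mtx"].round(1).tolist(),s["cam_to_world"].round(3).tolist(),[k for k in s])
pickle.dump(d,open("d0.pkl","wb"))
st=r.get_state();print({k:st[k] for k in("clock","tool_pos","eef_rot","contact_force","opening")})
E
```

```text
scene [[497.4, 0.0, 275.0], [0.0, 497.4, 209.1], [0.0, 0.0, 1.0]] [[0.632, 0.374, -0.678, -0.279], [-0.774, 0.275, -0.57, -0.636], [-0.027, 0.885, 0.464, 0.666], [0.0, 0.0, 0.0, 1.0]] ['img', 'mtx', 'cam_to_world']
top [[492.9, 0.0, 282.7], [0.0, 492.9, 210.5], [0.0, 0.0, 1.0]] [[-0.026, 0.988, -0.155, 0.347], [-1.0, -0.028, -0.012, 0.033], [-0.016, 0.154, 0.988, 1.403], [0.0, 0.0, 0.0, 1.0]] ['img', 'mtx', 'cam_to_world']
{'clock': 0.1, 'tool_pos': array([0.23790713, 0.57734969, 0.23796968]), 'eef_rot': array([ 1.94103109e-01,  9.80980781e-01, -8.25470699e-04, -9.19945735e-05]), 'contact_force': array([-0.25867657, -0.24447683, -0.56097166]), 'opening': 0.9984488285253975}
```

View pics/scene0.png

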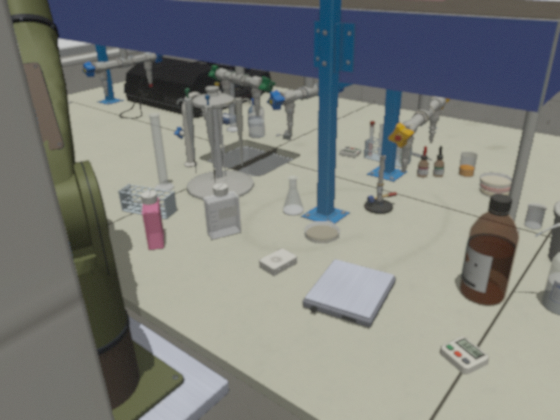

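View pics/top0.png

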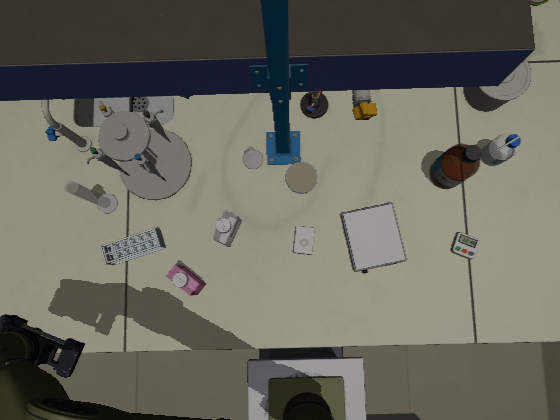

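Top view candidates: the clear flask is at (227,229) and the pink look-alike is at (186,279). The clear one with the white cap is the one meant. The warming plate is at (373,237), the petri dish at (301,178), the conical flask at (253,158) and the carton at (304,240). I'll confirm the flask in an enlarged crop.

```bash
cat >h.py <<'E'
import numpy as np
def ray(s,u,v):
    K=s["mtx"];T=s["cam_to_world"]
    d=np.array([(u-K[0,2])/K[0,0],-(v-K[1,2])/K[1,1],-1.]);return T[:3,3],T[:3,:3]@d
def atz(s,u,v,z):
    o,d=ray(s,u,v);return (o+d*(z-o[2])/d[2])
def proj(s,p):
    T=s["cam_to_world"];c=T[:3,:3].T@(np.array(p)-T[:3,3]);K=s["mtx"]
    return np.array([K[0,2]+K[0,0]*c[0]/-c[2],K[1,2]-K[1,1]*c[1]/-c[2]])
E
python3 - <<'E'
import pickle,cv2,numpy as np
d=pickle.load(open("d0.pkl","rb"))
a=d["top"]["img"][200:255,200:260,::-1];b=d["scene"]["img"][175:245,190:255,::-1]
c=d["top"]["img"][195:280,330:415,::-1]
f=lambda x,w,h:cv2.resize(x,(w,h),interpolation=cv2.INTER_CUBIC)
im=np.zeros((600,800,3),np.uint8)
im[:330,:360]=f(a,360,330); im[:420,370:760]=f(b,390,420); im[340:595,:255]=f(c,255,255)
cv2.imwrite("pics/c1.png",im)
E
```

```text
(no output)
```

View pics/c1.png

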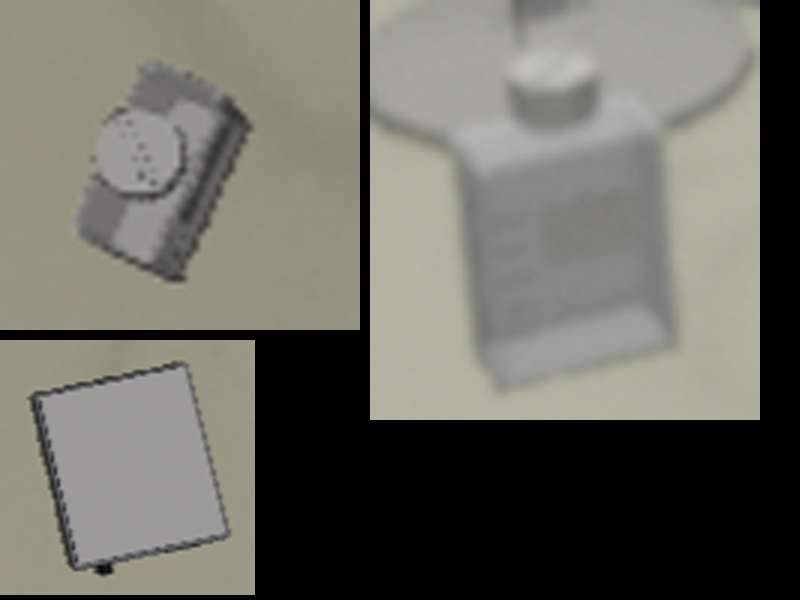

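```bash
python3 - <<'E'
import pickle,numpy as np
from h import *
d=pickle.load(open("d0.pkl","rb"));t=d["top"];s=d["scene"]
T=lambda x,y,z:atz(t,200+x/6-.4,200+y/6-.4,z)
S=lambda x,y,z:atz(s,190+(x-370)/6-.4,175+y/6-.4,z)
c=T(139,153,.138);print("cap top",c, "cap scene",S(553,72,.138))
a,b=T(250,127,0),T(183,280,0);print("base edge",a,b,np.linalg.norm(a-b),np.degrees(np.arctan2(*(a-b)[1::-1])))
e,f=T(150,62,.108),T(78,228,.108);print("top edge",e,f,np.linalg.norm(e-f),np.degrees(np.arctan2(*(e-f)[1::-1])))
a,b=S(497,390,0),S(677,345,0);print("scene base edge",a,b,np.linalg.norm(a-b),np.degrees(np.arctan2(*(a-b)[1::-1])))
a,b=T(123,115,.14),T(155,185,.14);print("rib top",np.linalg.norm(a-b),np.degrees(np.arctan2(*(a-b)[1::-1])))
a,b=S(528,78,.14),S(575,60,.14);print("rib scene",np.linalg.norm(a-b),np.degrees(np.arctan2(*(a-b)[1::-1])))
P=np.array([atz(t,330+x/3-.3,195+y/3-.3,.028) for x,y in((183,23),(230,195),(75,228),(35,55))])
print(P.round(4),P.mean(0),[np.linalg.norm(P[i]-P[i-1]).round(3) for i in range(4)],[np.degrees(np.arctan2(*(P[i]-P[i-1])[1::-1])).round(1) for i in range(4)])
for n,p,z in(("petri",(301,178),.016),("con",(253,158),.104),("slides",(304,240),.022),("pink cap",(180,281),.138),("pinkbody",(188,279),.1),("rack",(134,246),.03),("pole",(107,203),0),("stand",(155,164),0),("post",(283,148),0),("ring",(125,133),.2)):print(n,atz(t,*p,z).round(3))
E
```

```text
cap top [0.51065958 0.20510409 0.138     ] cap scene [0.50623567 0.20195325 0.138     ]
base edge [0.5396235  0.17046432 0.        ] [0.46711652 0.20329836 0.        ] 0.07959481774436859 -24.362904759749327
top edge [0.55512977 0.20399838 0.108     ] [0.48201868 0.23631628 0.108     ] 0.0799354541291783 -23.847265580466328
scene base edge [0.46385358 0.20904541 0.        ] [0.53915645 0.17242001 0.        ] 0.08373734310683299 154.0628870538039
rib top 0.033668186791044816 23.83717786119733
rib scene 0.02471305013966873 172.11571415580477
[[ 0.5763 -0.2548  0.028 ]
 [ 0.4142 -0.2885  0.028 ]
 [ 0.3878 -0.1443  0.028 ]
 [ 0.5498 -0.1147  0.028 ]] [ 0.48204836 -0.20056613  0.028     ] [np.float64(0.143), np.float64(0.166), np.float64(0.147), np.float64(0.165)] [np.float64(-79.3), np.float64(-168.3), np.float64(100.4), np.float64(10.4)]
petri [ 0.657 -0.005  0.016]
con [0.696 0.126 0.104]
slides [ 0.477 -0.007  0.022]
pink cap [0.37  0.315 0.138]
pinkbody [0.375 0.303 0.1  ]
rack [0.473 0.469 0.03 ]
pole [0.603 0.56  0.   ]
stand [0.715 0.422 0.   ]
post [0.752 0.045 0.   ]
ring [0.746 0.444 0.2  ]
```

Flask: about (0.5105, 0.2045), x axis heading -24.5°. Plate top: about (0.482, -0.2006), x axis heading 11°. Next I move above the flask with a vertical tool.

```bash
cat >>h.py <<'E'
from scipy.spatial.transform import Rotation as R
def goto(p,head=None,tilt=None,Rt=None):
    "prints remaining shift/turn in pendant units; head=heading (deg) of tool y, tool down"
    from plant import r
    s=r.get_state();R0=R.from_quat(s["eef_rot"])
    if Rt is None and head is not None:
        y=np.array([np.cos(np.radians(head)),np.sin(np.radians(head)),0]);z=np.array([0,0,-1.]);Rt=R.from_matrix(np.c_[np.cross(y,z),y,z])
    sh=R0.inv().apply(np.array(p)-s["tool_pos"])/.15
    rv=(R0.inv()*Rt).as_rotvec()/(np.pi/2) if Rt is not None else 0
    y=R0.apply([0,1,0])
    print("t",s["clock"].round(2),"pos",s["tool_pos"].round(4),"yhead",np.degrees(np.arctan2(y[1],y[0])).round(1),"q",s["q"].round(2),"F",s["contact_force"].round(1),"M",s["moment"].round(2),"open",round(float(s["opening"]),3),"ff",s["finger_force"])
    print("shift",sh.round(3),"turn",np.round(rv,3))
E
python3 -c "
from h import *
goto([.5105,.2045,.239],155)"
```

```text
Traceback (most recent call last):
  File "h.py", line 20, in goto
    print("t",s["clock"].round(2),"pos",s["tool_pos"].round(4),"yhead",np.degrees(np.arctan2(y[1],y[0])).round(1),"q",s["q"].round(2),"F",s["contact_force"].round(1),"M",s["moment"].round(2),"open",round(float(s["opening"]),3),"ff",s["finger_force"])
              ^^^^^^^^^^^^^^^^
AttributeError: 'float' object has no attribute 'round'
```

```bash
sed -i 's/s\["clock"\].round(2)/round(s["clock"],2)/' h.py
python3 -m pendant '[1,-0.876,-0.535,0,0,0,0,1,-0.876,-0.535,0,0,0,0,1,-0.876,-0.535,0,0,0,0,1,-0.876,-0.535,0,0,0,0,1,-0.876,-0.535,0,0,0,0]'
python3 -m pendant '[1,-0.876,-0.535,0,0,0,0,1,-0.876,-0.535,0,0,0,0,1,-0.876,-0.535,0,0,0,0,1,-0.876,-0.535,0,0,0,0,1,-0.876,-0.535,0,0,0,0]'
python3 -c "
from h import *
goto([.5105,.2045,.239],155)"
```

```text
clock: 0.6
tool_pos: [0.3304, 0.452, 0.2386]
eef_rot: [0.196, 0.981, -0.0, 0.0]
contact_force: [-1.6, 0.8, -0.9]
opening: 1.001
finger_force: 0.0
clock: 1.1
tool_pos: [0.4201, 0.3298, 0.2386]
eef_rot: [0.195, 0.981, 0.0, -0.0]
contact_force: [0.1, 0.5, -0.4]
opening: 0.999
finger_force: 0.0
t 1.1 pos [0.4201 0.3298 0.2386] yhead 67.5 q [-0.61  0.57 -0.23  1.84  0.18  0.75  0.24] F [ 0.1  0.5 -0.4] M [ 0.09 -0.02 -0.01] open 0.999 ff 0.0
shift [-0.876 -0.542 -0.004] turn [ 0.001  0.    -0.972]
```

```bash

python3 -m pendant '[1,-0.876,-0.542,0,0,0,-0.972,1,-0.876,-0.542,0,0,0,-0.972,1,-0.876,-0.542,0,0,0,-0.972,1,-0.876,-0.542,0,0,0,-0.972,1,-0.876,-0.542,0,0,0,-0.972,1,-0.876,-0.542,0,0,0,-0.972,1,-0.876,-0.542,0,0,0,-0.972,1,-0.876,-0.542,0,0,0,-0.972,1,-0.876,-0.542,0,0,0,-0.972,1,-0.876,-0.542,0,0,0,-0.972,1,-0.876,-0.542,0,0,0,-0.972,1,-0.876,-0.542,0,0,0,-0.972]'
python3 - <<'E'
from h import *
from plant import r
import cv2
goto([.5105,.2045,.14],155)
s=r.snapshot("wrist");print(s["mtx"].round(1).tolist(),s["cam_to_world"].round(3).tolist())
cv2.imwrite("pics/w1.png",s["img"][:,:,::-1])
import pickle;pickle.dump(s,open("w1.pkl","wb"))
E
```

```text
clock: 2.3
tool_pos: [0.5097, 0.2066, 0.2388]
eef_rot: [-0.538, 0.843, 0.001, 0.0]
contact_force: [0.2, 0.5, 0.5]
opening: 0.995
finger_force: 0.0
t 2.3 pos [0.5097 0.2066 0.2388] yhead 155.1 q [-0.06  0.66 -0.7   1.78  0.53  0.89  1.72] F [0.2 0.5 0.5] M [ 0.07  0.09 -0.02] open 0.995 ff 0.0
shift [ 0.012 -0.011  0.659] turn [0.001 0.001 0.001]
[[325.2, 0.0, 282.2], [0.0, 325.2, 203.5], [0.0, 0.0, 1.0]] [[-0.908, -0.402, -0.12, 0.479], [0.42, -0.869, -0.263, 0.139], [0.001, -0.289, 0.957, 0.386], [0.0, 0.0, 0.0, 1.0]]
```

View pics/w1.png

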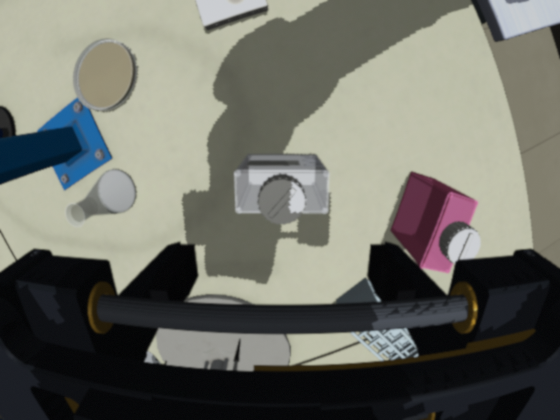

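The wrist view shows the flask centred at (282,185), with its long side along the image rows. The cap is at (282,199) and its rib runs diagonally at about 45°, so it is open by about 0.8 rad. The pink flask is at (437,225), the conical at (115,190) and the petri dish at (105,75).

```bash
cat >>h.py <<'E'
def fish(s,u,v,z):
    K=s["mtx"];T=s["cam_to_world"];dx,dy=u-K[0,2],v-K[1,2];rr=np.hypot(dx,dy);th=rr/K[0,0]
    d=np.array([dx/rr*np.sin(th),-dy/rr*np.sin(th),-np.cos(th)]);d=T[:3,:3]@d;o=T[:3,3]
    return o+d*(z-o[2])/d[2]
def hd(a,b): return np.degrees(np.arctan2(b[1]-a[1],b[0]-a[0])).round(1)
E
python3 - <<'E'
from h import *
import pickle,cv2
s=pickle.load(open("w1.pkl","rb"))
print("cap",fish(s,282,199,.138))
a,b=fish(s,235,212,.108),fish(s,329,213,.108);print(a,b,hd(a,b))
a,b=fish(s,235,170,.108),fish(s,327,170,.108);print(a,b,hd(a,b))
a,b=fish(s,248,155,0),fish(s,314,155,0);print(a,b,hd(a,b))
cv2.imwrite("pics/w1c.png",cv2.resize(s["img"][140:230,220:345,::-1],None,fx=5,fy=5,interpolation=cv2.INTER_CUBIC))
E
```

```text
cap [0.50861767 0.20366219 0.138     ]
[0.55597019 0.20467133 0.108     ] [0.47907285 0.24135091 0.108     ] 154.5
[0.53839265 0.17024354 0.108     ] [0.46544156 0.20404941 0.108     ] 155.1
[0.53904868 0.17266367 0.        ] [0.46729968 0.20591669 0.        ] 155.1
```

View pics/w1c.png

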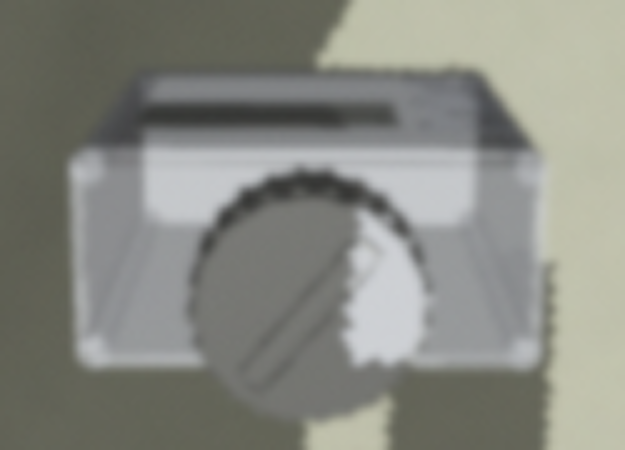

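```bash

python3 -m pendant '[1,0.012,-0.003,0.3,0,0,0,1,0.012,-0.003,0.6,0,0,0,1,0.012,-0.003,0.84,0,0,0,1,0.012,-0.003,0.84,0,0,0,0.3,0.012,-0.003,0.84,0,0,0,0.3,0.012,-0.003,0.84,0,0,0,0.3,0.012,-0.003,0.84,0,0,0,0.3,0.012,-0.003,0.84,0,0,0,0.3,0.012,-0.003,0.84,0,0,0,0.3,0.012,-0.003,0.84,0,0,0]' 25
python3 -m pendant '[0.3,0,0,0,0,0,0,0.3,0,0,0,0,0,0,0.3,0,0,0,0,0,0,0.3,0,0,0,0,0,0,0.3,0,0,0,0,0,0]' 25
python3 -c "
from h import *
goto([.5095,.2045,.113],155)"
```

```text
clock: 3.35
tool_pos: [0.5103, 0.2023, 0.1132]
eef_rot: [-0.538, 0.843, -0.0, 0.0]
contact_force: [0.0, 1.0, 0.9]
opening: 0.481
finger_force: 0.0
clock: 3.85
tool_pos: [0.5098, 0.2027, 0.1129]
eef_rot: [-0.538, 0.843, 0.0, 0.0]
contact_force: [-2.6, 0.8, 5.5]
opening: 0.419
finger_force: 25.0
t 3.85 pos [0.5098 0.2027 0.1129] yhead 155.1 q [-0.14  0.83 -0.55  1.89  0.71  0.63  1.56] F [-2.6  0.8  5.5] M [0.27 0.61 0.  ] open 0.419 ff 24.986496716737747
shift [-0.01   0.007 -0.001] turn [0.    0.    0.001]
```

```bash

python3 -m pendant '[0.3,0,0,0,0,0,0.07,0.3,0,0,0,0,0,0.14,0.3,0,0,0,0,0,0.21,0.3,0,0,0,0,0,0.28,0.3,0,0,0,0,0,0.28]'
python3 - <<'E'
from h import *
from plant import r
import cv2
goto([.5095,.2045,.113],155)
s=r.snapshot("wrist");cv2.imwrite("pics/w2.png",s["img"][:,:,::-1])
E
```

```text
clock: 4.35
tool_pos: [0.5096, 0.2031, 0.1131]
eef_rot: [-0.341, 0.94, 0.0, -0.0]
contact_force: [-3.6, 0.9, 6.4]
opening: 0.424
finger_force: 25.0
t 4.35 pos [0.5096 0.2031 0.1131] yhead 129.9 q [-0.21  0.81 -0.43  1.9   0.59  0.57  1.23] F [-3.6  0.9  6.4] M [ 0.43  0.86 -0.06] open 0.424 ff 24.992503635585308
shift [-0.006  0.008  0.   ] turn [ 0.     0.    -0.279]
```

View pics/w2.png

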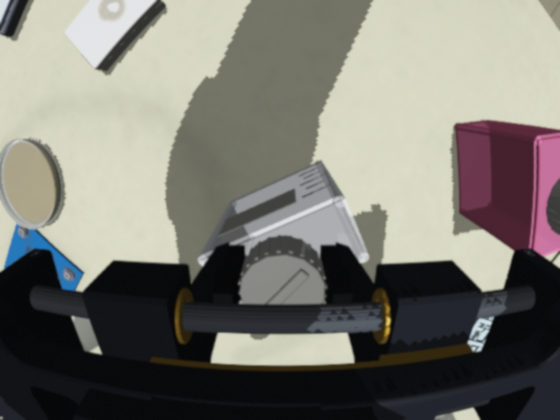

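The wrist picture shows the cap turning with the fingers (rib at (285,290), same angle in the image), while the flask has stayed put. I'll carry on to the stop.

```bash
G="python3 -c 'from h import *;goto([.5095,.2045,.113],65)'"
python3 -m pendant '[0.3,0,0,0,0,0,0.07,0.3,0,0,0,0,0,0.14,0.3,0,0,0,0,0,0.2,0.3,0,0,0,0,0,0.2]' >/dev/null; eval $G
python3 -m pendant '[0.3,0,0,0,0,0,0.03,0.3,0,0,0,0,0,0.03]'>/dev/null; eval $G
python3 -m pendant '[0.3,0,0,0,0,0,0.03,0.3,0,0,0,0,0,0.03]'>/dev/null; eval $G
```

```text
t 4.8 pos [0.5096 0.2034 0.1132] yhead 111.9 q [-0.26  0.79 -0.35  1.9   0.5   0.54  1.01] F [-4.1  1.7  7.7] M [0.51 0.89 0.02] open 0.421 ff 24.990561604499817
shift [-0.002  0.007  0.001] turn [ 0.001 -0.     0.521]
t 5.0 pos [0.5097 0.2035 0.1132] yhead 109.3 q [-0.26  0.79 -0.34  1.9   0.48  0.53  0.98] F [-3.9  1.6  8.5] M [0.54 0.87 0.02] open 0.427 ff 24.9886950943619
shift [-0.001  0.007  0.002] turn [ 0.001 -0.     0.492]
t 5.2 pos [0.5097 0.2035 0.1133] yhead 106.6 q [-0.27  0.79 -0.33  1.9   0.47  0.53  0.95] F [-3.7  2.1  8. ] M [ 0.51  0.92 -0.02] open 0.421 ff 24.988192124292254
shift [-0.001  0.007  0.002] turn [ 0.001 -0.     0.462]
```

```bash
G="python3 -c 'from h import *;goto([.5095,.2045,.113],65)'"
python3 -m pendant '[0.3,0,0,0,0,0,0.03,0.3,0,0,0,0,0,0.03]'>/dev/null; eval $G
python3 -m pendant '[0.3,0,0,0,0,0,0.03,0.3,0,0,0,0,0,0.03]'>/dev/null; eval $G
python3 - <<'E'
from plant import r
import cv2
s=r.snapshot("wrist");cv2.imwrite("pics/w3.png",cv2.resize(s["img"][130:350,170:400,::-1],None,fx=2.5,fy=2.5,interpolation=cv2.INTER_CUBIC))
E
```

```text
t 5.4 pos [0.5102 0.2035 0.1131] yhead 103.9 q [-0.28  0.79 -0.31  1.9   0.45  0.52  0.91] F [-2.2  2.1  6. ] M [0.61 0.59 0.02] open 0.425 ff 24.989413172006607
shift [0.003 0.008 0.001] turn [0.001 0.    0.432]
t 5.6 pos [0.5106 0.2035 0.113 ] yhead 101.2 q [-0.28  0.79 -0.3   1.9   0.44  0.52  0.88] F [-1.6  3.1  4.2] M [ 0.75  0.3  -0.03] open 0.425 ff 24.997742604464293
shift [ 0.006  0.008 -0.   ] turn [0.001 0.001 0.402]
```

View pics/w3.png

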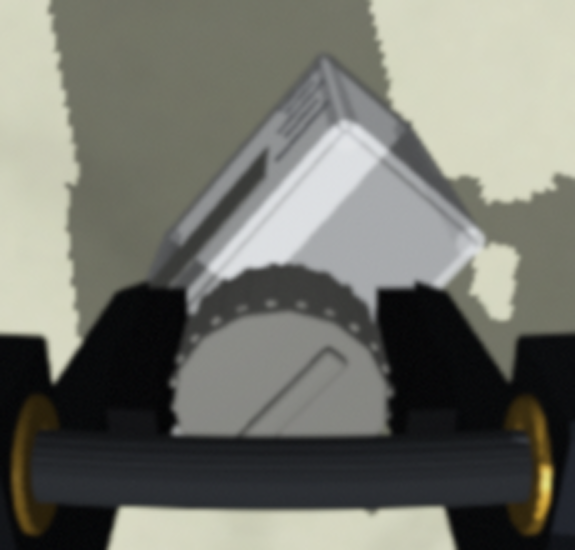

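The rib and the flask's long edge now lie parallel in the image (both about 45°), and the flask has begun to follow the gripper. The cap is at its stop. I'll release, rise and re-measure.

```bash

python3 -m pendant '[0.6,0,0,0,0,0,0,0.6,0,0,0,0,0,0,1,0,0,0,0,0,0,1,0,0,0,0,0,0,1,0,0,-0.2,0,0,0,1,0,0,-0.5,0,0,0,1,0,0,-0.84,0,0,0,1,0,0,-0.84,0,0,0]'
python3 - <<'E'
from h import *
from plant import r
import cv2,pickle
goto([.51,.204,.239],65)
s=r.snapshot("wrist");pickle.dump(s,open("w4.pkl","wb"))
cv2.imwrite("pics/w4.png",cv2.resize(s["img"][120:260,200:370,::-1],None,fx=4,fy=4,interpolation=cv2.INTER_CUBIC))
E
```

```text
clock: 6.45
tool_pos: [0.5134, 0.2042, 0.2445]
eef_rot: [-0.096, 0.995, 0.002, 0.005]
contact_force: [-0.5, 1.1, 0.4]
opening: 0.999
finger_force: 0.0
t 6.45 pos [0.5134 0.2042 0.2445] yhead 101.1 q [-0.21  0.6  -0.41  1.78  0.32  0.81  0.98] F [-0.5  1.1  0.4] M [ 0.04  0.03 -0.02] open 0.999 ff 0.0
shift [0.023 0.003 0.036] turn [0.004 0.006 0.401]
```

View pics/w4.png

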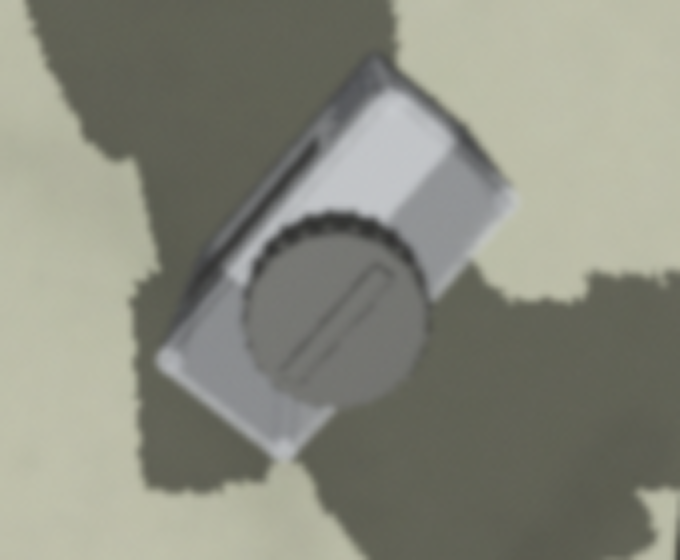

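The rib from (290,375) to (385,272) is parallel to the body edge from (285,455) to (513,200). I'll quantify that in world coordinates.

```bash
python3 - <<'E'
from h import *
import pickle
s=pickle.load(open("w4.pkl","rb"))
f=lambda x,y,z:fish(s,200+x/4-.4,120+y/4-.4,z)
C=[f(x,y,.108) for x,y in((167,360),(285,455),(513,200),(390,88))]
print(np.mean(C,0),hd(C[1],C[2]),hd(C[0],C[3]),hd(C[0],C[1]),hd(C[3],C[2]))
print("rib",hd(f(290,375,.14),f(385,272,.14)),"cap",f(337,318,.138))
print("base",hd(f(197,285,0),f(373,55,0)))
m=np.mean(C,0);goto([m[0],m[1],.15],57)
E
```

```text
[0.51267999 0.20591606 0.108     ] 151.0 152.0 59.9 59.3
rib 149.7 cap [0.51280314 0.20581599 0.138     ]
base 153.8
t 6.5 pos [0.512  0.203  0.2418] yhead 101.1 q [-0.21  0.6  -0.41  1.79  0.32  0.81  0.98] F [-0.6  0.2 -0.4] M [-0.01 -0.02  0.05] open 1.003 ff 0.0
shift [-0.004  0.017  0.612] turn [0.003 0.004 0.489]
```

Rib at 149.7° and body at about 151°: the cap is shut within the measuring error. Next I take the body across its 40 mm thickness, just under its shoulders.

```bash

python3 -m pendant '[1,0,0.012,0,0,0,0.446,1,0,0.012,0,0,0,0.446,1,0,0.012,0,0,0,0.446,1,0,0.012,0,0,0,0.446,1,0,0.012,0,0,0,0.446,1,0,0.012,0,0,0,0.446,1,0,0.012,0,0,0,0.446]' >/dev/null
python3 -c "
from h import *
goto([.5125,.2055,.084],61)"
```

```text
t 7.2 pos [0.5092 0.2037 0.2377] yhead 61.1 q [-0.34  0.59 -0.21  1.8   0.16  0.77  0.44] F [ 0.2 -0.1  0.1] M [-0.05 -0.01 -0.01] open 0.995 ff 0.0
shift [-0.014  0.023  1.025] turn [-0.001 -0.001  0.001]
```

```bash

python3 -m pendant '[1,-0.014,0.023,0.3,0,0,0,1,-0.014,0.023,0.6,0,0,0,1,-0.014,0.023,0.85,0,0,0,1,-0.014,0.023,0.95,0,0,0,1,-0.014,0.023,1,0,0,0,1,-0.014,0.023,1,0,0,0]' >/dev/null
python3 -c "
from h import *
goto([.5125,.2055,.084],61)"
python3 -m pendant '[0.3,0,0,0.02,0,0,0,0.3,0,0,0.02,0,0,0,0.3,0,0,0.02,0,0,0,0.3,0,0,0.02,0,0,0,0.3,0,0,0.02,0,0,0,0.3,0,0,0.02,0,0,0,0.3,0,0,0.02,0,0,0,0.3,0,0,0.02,0,0,0,0.3,0,0,0.02,0,0,0,0.3,0,0,0.02,0,0,0]' 40
python3 -c "
from h import *
goto([.5125,.2055,.084],61)"
```

```text
t 7.8 pos [0.5128 0.2059 0.0878] yhead 61.0 q [-0.38  0.82 -0.14  1.9   0.24  0.43  0.37] F [0.4 1.  0.9] M [ 0.02 -0.02 -0.02] open 0.999 ff 0.0
shift [ 0.    -0.003  0.025] turn [-0.001 -0.001  0.   ]
clock: 8.8
tool_pos: [0.5133, 0.2061, 0.0859]
eef_rot: [0.251, 0.968, 0.0, 0.0]
contact_force: [-0.3, -0.4, 2.8]
opening: 0.451
finger_force: 40.0
t 8.8 pos [0.5133 0.2061 0.0859] yhead 60.9 q [-0.39  0.83 -0.13  1.9   0.24  0.43  0.37] F [-0.3 -0.4  2.8] M [-0.15  0.07  0.01] open 0.451 ff 39.97221447061747
shift [ 0.003 -0.006  0.013] turn [ 0.     0.    -0.001]
```

```bash

python3 -m pendant '[0.3,0,0,-0.05,0,0,0,0.3,0,0,-0.12,0,0,0,0.3,0,0,-0.22,0,0,0,0.3,0,0,-0.34,0,0,0,0.3,0,0,-0.46,0,0,0,0.3,0,0,-0.58,0,0,0,0.3,0,0,-0.7,0,0,0,0.3,0,0,-0.82,0,0,0,0.3,0,0,-0.92,0,0,0,0.3,0,0,-0.98,0,0,0,0.3,0,0,-1,0,0,0,0.3,0,0,-1,0,0,0]' 40
python3 -m pendant '[0.3,0,0,0,-0.01,0,0,0.3,0,0,0,-0.02,0,0,0.3,0,0,0,-0.04,0,0,0.3,0,0,0,-0.06,0,0,0.3,0,0,0,-0.08,0,0,0.3,0,0,0,-0.1,0,0,0.3,0,0,0,-0.11,0,0,0.3,0,0,0,-0.11,0,0]' 40
python3 - <<'E'
from h import *
from plant import r
import cv2
goto([.51,.2,.23],61)
s=r.snapshot("scene");w=r.snapshot("wrist")
im=np.hstack([cv2.resize(s["img"][60:260,140:300],(400,500)),cv2.resize(w["img"][100:350,170:370],(400,500))])
cv2.imwrite("pics/l5.png",im[:,:,::-1])
E
```

```text
clock: 10.0
tool_pos: [0.5131, 0.206, 0.2358]
eef_rot: [0.251, 0.968, -0.0, -0.0]
contact_force: [0.9, -0.1, -4.8]
opening: 0.45
finger_force: 40.0
clock: 10.8
tool_pos: [0.5127, 0.205, 0.2352]
eef_rot: [0.25, 0.964, 0.083, 0.021]
contact_force: [0.3, -0.6, -4.1]
opening: 0.452
finger_force: 40.0
t 10.8 pos [0.5127 0.205  0.2352] yhead 60.9 q [-0.21  0.56 -0.3   1.91  0.11  0.55  0.52] F [ 0.3 -0.6 -4.1] M [-0.37  0.18  0.02] open 0.452 ff 39.98100168071687
shift [-0.    -0.043  0.028] turn [ 0.109 -0.    -0.001]
```

View pics/l5.png

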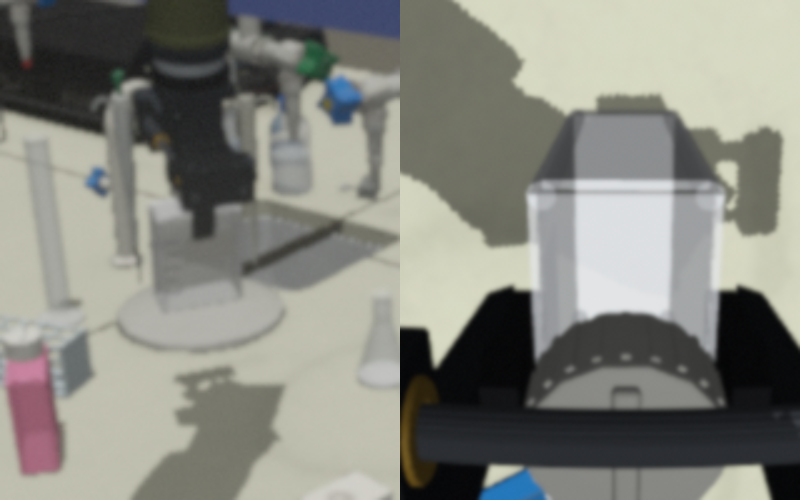

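The flask is held square and clear of the bench. The cap rib lies along the flask's long side, so it is shut. j6 is heading towards its lower limit with this tilt direction, so I'll go upright, move to free space and tilt the other way.

```bash

python3 -m pendant '[0.3,0,0,0,0.01,0,0,0.3,0,0,0,0.03,0,0,0.3,0,0,0,0.06,0,0,0.3,0,0,0,0.09,0,0,0.3,0,0,0,0.11,0,0,0.3,0,0,0,0.11,0,0]' 40 >/dev/null
python3 -c "
from h import *
goto([.46,-.06,.25],61)"
```

```text
t 11.5 pos [0.5138 0.2085 0.2358] yhead 61.1 q [-0.34  0.6  -0.21  1.79  0.17  0.77  0.43] F [ 0.5 -0.3 -4.2] M [-0.    0.02  0.03] open 0.45 ff 39.97804800979793
shift [-0.551 -1.74  -0.097] turn [0.001 0.    0.001]
```

```bash

python3 -m pendant '[0.3,-0.01,-0.05,0,0,0,0,0.3,-0.04,-0.13,-0.02,0,0,0,0.3,-0.08,-0.25,-0.03,0,0,0,0.3,-0.12,-0.38,-0.04,0,0,0,0.3,-0.16,-0.51,-0.05,0,0,0,0.3,-0.2,-0.64,-0.05,0,0,0,0.3,-0.24,-0.77,-0.05,0,0,0,0.3,-0.28,-0.87,-0.05,0,0,0]' 40 >/dev/null
python3 -m pendant '[0.3,-0.04,-0.13,-0.02,0,0,0,0.3,-0.08,-0.25,-0.03,0,0,0,0.3,-0.12,-0.38,-0.04,0,0,0,0.3,-0.16,-0.51,-0.05,0,0,0,0.3,-0.2,-0.64,-0.05,0,0,0,0.3,-0.24,-0.77,-0.05,0,0,0,0.3,-0.27,-0.84,-0.05,0,0,0,0.3,-0.28,-0.87,-0.05,0,0,0,0.3,-0.28,-0.87,-0.05,0,0,0]' 40 >/dev/null
python3 -c "
from h import *
goto([.46,-.06,.25],61)"
python3 -m pendant '[0.3,0,0,0,0.01,0,0,0.3,0,0,0,0.02,0,0,0.3,0,0,0,0.04,0,0,0.3,0,0,0,0.06,0,0,0.3,0,0,0,0.08,0,0,0.3,0,0,0,0.1,0,0,0.3,0,0,0,0.12,0,0,0.3,0,0,0,0.14,0,0,0.3,0,0,0,0.16,0,0,0.3,0,0,0,0.18,0,0,0.3,0,0,0,0.19,0,0,0.3,0,0,0,0.2,0,0]' 40 >/dev/null
python3 -c "
from h import *
goto([.46,-.06,.25],61)"
```

```text
t 13.2 pos [ 0.4598 -0.0635  0.2509] yhead 60.9 q [ 0.2   0.47 -0.25  2.02  0.18  0.67  0.91] F [ 0.   0.2 -3.1] M [ 0.03 -0.01 -0.05] open 0.449 ff 39.97797019779682
shift [0.01  0.021 0.006] turn [ 0.     0.    -0.002]
t 14.4 pos [ 0.46   -0.0627  0.2506] yhead 61.0 q [-0.09  0.54 -0.08  1.92  0.37  0.92  0.64] F [-0.9  1.2 -4.1] M [ 0.53 -0.25  0.01] open 0.449 ff 39.97371674515307
shift [ 0.009  0.016 -0.001] turn [-0.201 -0.    -0.   ]
```

```bash

python3 -m pendant '[0.3,0,0,0,0.01,0,0,0.3,0,0,0,0.03,0,0,0.3,0,0,0,0.05,0,0,0.3,0,0,0,0.075,0,0,0.3,0,0,0,0.1,0,0,0.3,0,0,0,0.125,0,0,0.3,0,0,0,0.15,0,0,0.3,0,0,0,0.175,0,0,0.3,0,0,0,0.2,0,0,0.3,0,0,0,0.22,0,0,0.3,0,0,0,0.235,0,0,0.3,0,0,0,0.243,0,0]' 40 >/dev/null
python3 - <<'E'
from h import *
from plant import r
import cv2,pickle
goto([.46,-.06,.25],61)
s=r.snapshot("scene");w=r.snapshot("wrist");pickle.dump((s,w),open("t.pkl","wb"))
im=np.hstack([cv2.resize(s["img"][100:300,200:380],(450,500)),cv2.resize(w["img"][120:330,200:347],(350,500))])
cv2.imwrite("pics/l6.png",im[:,:,::-1])
E
```

```text
t 15.6 pos [ 0.4602 -0.0623  0.2504] yhead 61.0 q [-0.31  0.71  0.02  1.79  0.49  1.22  0.48] F [-0.4  0.6 -3.6] M [ 1.06 -0.63  0.02] open 0.448 ff 39.9697540467605
shift [ 0.009  0.012 -0.006] turn [-0.444 -0.    -0.   ]
```

View pics/l6.png

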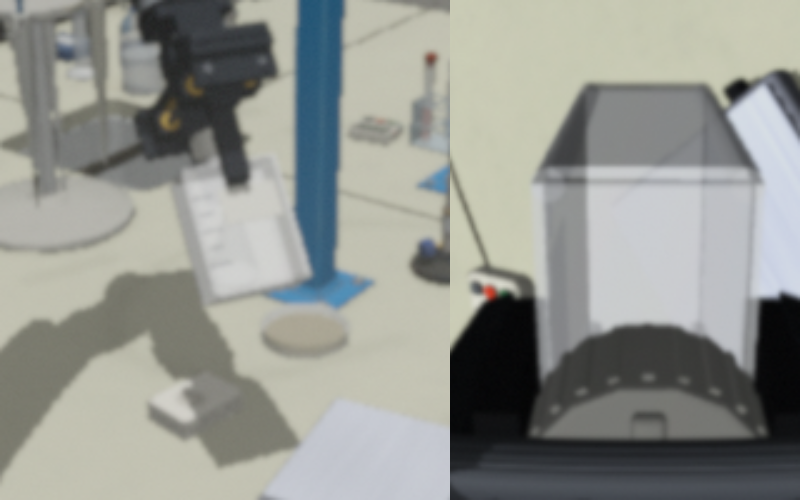

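The flask still sits square in the fingers, so its tilt equals the tool's 40.0°, and the cap rib is aligned. I'll hold it for over two seconds, then bring it upright.

```bash
H='[0.3,0,0,0,0,0,0,0.3,0,0,0,0,0,0,0.3,0,0,0,0,0,0,0.3,0,0,0,0,0,0,0.3,0,0,0,0,0,0,0.3,0,0,0,0,0,0]'
python3 -m pendant '[0.3,0,0,0,0,0,0,0.3,0,0,0,0,0,0,0.3,0,0,0,0,0,0,0.3,0,0,0,0,0,0,0.3,0,0,0,0,0,0,0.3,0,0,0,0,0,0,0.3,0,0,0,0,0,0,0.3,0,0,0,0,0,0,0.3,0,0,0,0,0,0,0.3,0,0,0,0,0,0,0.3,0,0,0,0,0,0,0.3,0,0,0,0,0,0]' 40 >/dev/null
python3 -m pendant '[0.3,0,0,0,0,0,0,0.3,0,0,0,0,0,0,0.3,0,0,0,0,0,0,0.3,0,0,0,0,0,0,0.3,0,0,0,0,0,0,0.3,0,0,0,0,0,0,0.3,0,0,0,0,0,0,0.3,0,0,0,0,0,0,0.3,0,0,0,0,0,0,0.3,0,0,0,0,0,0,0.3,0,0,0,0,0,0,0.3,0,0,0,0,0,0]' 40 >/dev/null
python3 -c "
from h import *
goto([.482,-.2006,.25],61)"
python3 -m pendant '[0.3,0,0,0,-0.01,0,0,0.3,0,0,0,-0.03,0,0,0.3,0,0,0,-0.05,0,0,0.3,0,0,0,-0.075,0,0,0.3,0,0,0,-0.1,0,0,0.3,0,0,0,-0.125,0,0,0.3,0,0,0,-0.15,0,0,0.3,0,0,0,-0.175,0,0,0.3,0,0,0,-0.2,0,0,0.3,0,0,0,-0.22,0,0,0.3,0,0,0,-0.235,0,0,0.3,0,0,0,-0.243,0,0]' 40 >/dev/null
python3 -m pendant '[0.3,0,0,0,-0.01,0,0,0.3,0,0,0,-0.03,0,0,0.3,0,0,0,-0.05,0,0,0.3,0,0,0,-0.075,0,0,0.3,0,0,0,-0.1,0,0,0.3,0,0,0,-0.125,0,0,0.3,0,0,0,-0.15,0,0,0.3,0,0,0,-0.175,0,0,0.3,0,0,0,-0.19,0,0,0.3,0,0,0,-0.2,0,0,0.3,0,0,0,-0.201,0,0]' 40 >/dev/null
python3 -c "
from h import *
goto([.482,-.2006,.25],61)"
```

```text
t 18.1 pos [ 0.46   -0.0628  0.2507] yhead 61.0 q [-0.3   0.7   0.02  1.79  0.49  1.22  0.48] F [-0.   0.1 -4.2] M [ 1.09 -0.6   0.04] open 0.448 ff 39.96964200865477
shift [-0.574 -0.559  0.472] turn [-0.443 -0.    -0.   ]
t 20.4 pos [ 0.4596 -0.0634  0.2507] yhead 60.9 q [ 0.2   0.47 -0.25  2.02  0.18  0.67  0.91] F [ 0.1 -1.2 -3.7] M [ 0.    0.05 -0.04] open 0.452 ff 39.978236057795584
shift [-0.576 -0.727  0.003] turn [ 0.001 -0.    -0.001]
```

```bash

python3 -m pendant '[0.3,-0.03,-0.04,0,0,0,0,0.3,-0.09,-0.12,0,0,0,0,0.3,-0.18,-0.23,0,0,0,0,0.3,-0.27,-0.34,0,0,0,0,0.3,-0.36,-0.45,0,0,0,0,0.3,-0.45,-0.56,0,0,0,0,0.3,-0.52,-0.65,0,0,0,0,0.3,-0.56,-0.71,0,0,0,0,0.3,-0.576,-0.727,0,0,0,0,0.3,-0.576,-0.727,0,0,0,0,0.3,-0.576,-0.727,0,0,0,0]' 40 >/dev/null
python3 -m pendant '[0.3,0,0,0.05,0,0,0,0.3,0,0,0.15,0,0,0,0.3,0,0,0.27,0,0,0,0.3,0,0,0.39,0,0,0,0.3,0,0,0.51,0,0,0,0.3,0,0,0.62,0,0,0,0.3,0,0,0.72,0,0,0,0.3,0,0,0.79,0,0,0,0.3,0,0,0.84,0,0,0,0.3,0,0,0.87,0,0,0,0.3,0,0,0.88,0,0,0,0.3,0,0,0.88,0,0,0]' 40 >/dev/null
python3 - <<'E'
from h import *
from plant import r
import cv2
goto([.482,-.2006,.114],61)
s=r.snapshot("scene");t=r.snapshot("top")
im=np.hstack([cv2.resize(s["img"][200:330,280:410],(500,500)),cv2.resize(t["img"][190:290,325:385+0],(300,500))])
cv2.imwrite("pics/l7.png",im[:,:,::-1])
E
```

```text
t 22.7 pos [ 0.4829 -0.1999  0.1187] yhead 60.9 q [ 0.41  0.75 -0.17  1.98  0.27  0.44  1.1 ] F [-0.4 -0.7 -4.2] M [-0.04  0.06 -0.01] open 0.448 ff 39.97827564831823
shift [ 0.003 -0.007  0.031] turn [ 0.001  0.    -0.001]
```

View pics/l7.png

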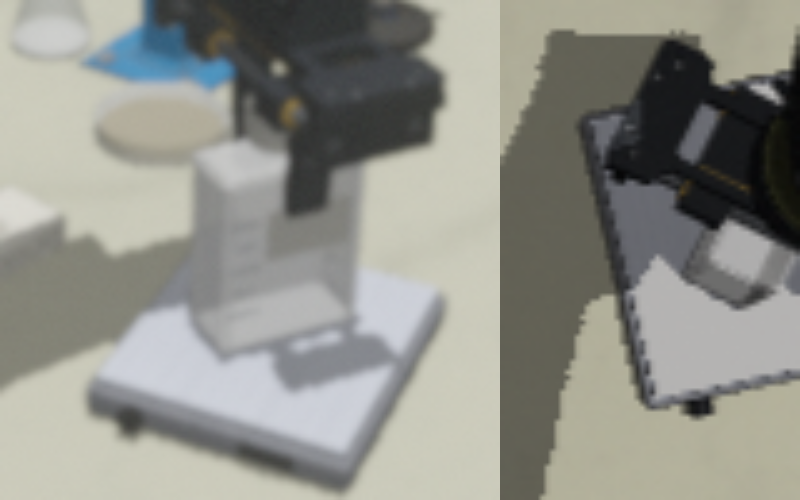

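The flask is upright over the middle of the plate, about 5 mm up. I'll creep down, watching the force.

```bash

python3 -m pendant '[0.3,0,0,0.007,0,0,0,0.3,0,0,0.013,0,0,0,0.3,0,0,0.02,0,0,0,0.3,0,0,0.02,0,0,0]' 40
python3 -m pendant '[0.3,0,0,0.004,0,0,0,0.3,0,0,0.007,0,0,0,0.3,0,0,0.007,0,0,0]' 40
python3 -m pendant '[0.3,0,0,0.004,0,0,0,0.3,0,0,0.007,0,0,0,0.3,0,0,0.007,0,0,0]' 40
```

```text
clock: 23.2
tool_pos: [0.4826, -0.1999, 0.1154]
eef_rot: [0.251, 0.968, 0.001, 0.0]
contact_force: [-0.2, -0.7, -4.1]
opening: 0.449
finger_force: 40.0
clock: 23.5
tool_pos: [0.4826, -0.1999, 0.1144]
eef_rot: [0.251, 0.968, 0.001, 0.0]
contact_force: [0.5, -0.2, -3.4]
opening: 0.449
finger_force: 40.0
clock: 23.8
tool_pos: [0.4827, -0.1999, 0.1135]
eef_rot: [0.251, 0.968, 0.001, 0.0]
contact_force: [-0.4, -0.3, -3.4]
opening: 0.449
finger_force: 40.0
```

```bash

python3 -m pendant '[0.3,0,0,0.003,0,0,0,0.3,0,0,0.006,0,0,0,0.3,0,0,0.006,0,0,0]' 40 | grep -E "pos|contact"
python3 -m pendant '[0.3,0,0,0.003,0,0,0,0.3,0,0,0.006,0,0,0,0.3,0,0,0.006,0,0,0]' 40| grep -E "pos|contact"
```

```text
tool_pos: [0.4827, -0.2, 0.1134]
contact_force: [-1.8, 0.6, 6.6]
tool_pos: [0.4827, -0.2, 0.1134]
contact_force: [-2.9, 1.5, 15.6]
```

Contact. I'll ease off the preload, open slowly and rise.

```bash

python3 -m pendant '[0.3,0,0,-0.004,0,0,0,0.3,0,0,-0.008,0,0,0,0.3,0,0,-0.008,0,0,0]' 15| grep -E "pos|contact"
python3 -m pendant '[0.5,0,0,0,0,0,0,0.55,0,0,0,0,0,0,0.65,0,0,0,0,0,0,0.8,0,0,0,0,0,0,1,0,0,0,0,0,0,1,0,0,0,0,0,0,1,0,0,0,0,0,0]' 15| grep -E "pos|contact|open"
python3 -m pendant '[1,0,0,-0.05,0,0,0,1,0,0,-0.15,0,0,0,1,0,0,-0.3,0,0,0,1,0,0,-0.45,0,0,0,1,0,0,-0.6,0,0,0,1,0,0,-0.8,0,0,0,1,0,0,-1,0,0,0,1,0,0,-1,0,0,0]'| grep -E "pos|contact|open"
python3 - <<'E'
from plant import r
import cv2,pickle,numpy as np
w=r.snapshot("wrist");s=r.snapshot("scene");pickle.dump((w,s),open("e.pkl","wb"))
a=cv2.resize(w["img"][80:280,180:400],(440,400),interpolation=2);b=cv2.resize(s["img"][180:340,270:410],(350,400),interpolation=2)
cv2.imwrite("pics/e.png",np.hstack([a,b])[:,:,::-1])
E
```

```text
tool_pos: [0.4827, -0.2001, 0.1134]
contact_force: [-2.9, -0.2, 7.6]
tool_pos: [0.4826, -0.1999, 0.1128]
contact_force: [-0.5, -0.5, -0.5]
opening: 0.98
tool_pos: [0.4848, -0.2007, 0.267]
contact_force: [0.5, -0.2, 0.4]
opening: 0.998
```

View pics/e.png

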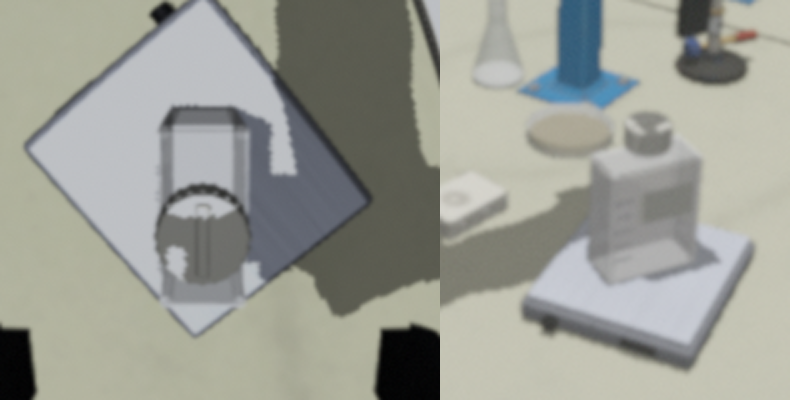

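The flask stands on the plate with the rib at (203,240) along its long side. I'll do a quick numeric check of the centring.

```bash
python3 - <<'E'
from h import *
import pickle
w,_=pickle.load(open("e.pkl","rb"))
f=lambda x,y,z:fish(w,180+x/2-.2,80+y/2-.2,z)[:2]
print("plate",(f(25,147,.028)+f(370,200,.028))/2,(f(205,-4,.028)+f(197,335,.028))/2,"cap",f(203,237,.166),"rib",hd(f(203,275,.168),f(203,206,.168)),"body",hd(f(163,302,.136),f(163,130,.136)),hd(f(246,302,.136),f(246,130,.136)))
E
```

```text
plate [ 0.48040276 -0.20108915] [ 0.48183564 -0.20060932] cap [ 0.48213802 -0.19939662] rib 150.9 body 150.0 151.9
```

Centred within about 2 mm, cap shut, so I hand it in.

```bash
python3 -c "
from plant import r
print(r.finish_job())"
```

```text
the job is handed in; nothing more can be done
None
```

The job is handed in (no verdict came back): I screwed the flask's cap shut, held the flask at 40° for over two seconds, and set it upright within about 2 mm of the warming plate's centre, with the cap still shut and no other object touched.

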